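Stop the disc sander, reset its stop block, release the stop

ROBOT

A 6-joint arm with a two-finger parallel gripper is mounted at the origin on the work surface. World frame = base frame: x ahead of the robot, y to its left, z up, the work surface at z = 0. Lengths are in mm, angles in rad, forces in N, time in s.
With the tool pointing down it reaches from about 250 to 775 mm from the base axis. Payload 4 kg.
Tool frame: the origin (TCP) lies midway between the tips of the shut fingers; the grasp point (between the pads) lies 19 mm behind it (env.pinch_z is the z of the grasp point in the tool frame, in mm); z points along the fingers, y is the line along which they close (so a half turn about z gives the same grasp; the last joint's range is limited). The gripper opens to 94 mm and grips with 3 to 60 N. Pads are 16 mm wide; open, the fingers measure 119 mm over their backs; the gripper's body (75 mm by 177 mm) begins 78 mm behind the grasp point.
Start: joints at [-0.103, 0.087, 1.371, -0, 1.684, -0.103], TCP at [550.018, -0.007, 205.506] pointing down, gripper open.
Joint ranges: [-3.1, 3.1], [-0.76, 2.03], [0.27, 2.55], [-1.08, 4.22], [0.17, 2.65], [-2.57, 2.57]. Speed limits (rad/s): [2.79, 2.79, 3.14, 3.14, 3.14, 3.14].

INTERFACE

Orientations are given as a unit quaternion [w, x, y, z].
In Python, from bench import env, camera, camera_model gives the robot as it stands.
- The arm moves only by the tool send_rows, never from a script. Its argument "steps" is a list of rows, each an object of numbers: "rx", "ry", "rz": the turn, a rotation vector about the world's x, y, z in degrees; "tx", "ty", "tz": the shift along the world's x, y, z in mm; "gripper": the finger opening in mm, from 0 to 94. A call has 1 to 8 rows; each row shifts and turns the commanded pose from where the row before left it; what a row does not reach is not made up. A row lasts 1/12 s, in which the tool goes at most 41.7 mm and 7.16 degrees, less where a joint would pass 70% of its speed; a pose out of reach is approached as far as the arm can. A call with a gripper value outside its range is refused whole. The fingers move at their own pace and stop on an object; "newtons" is the grip in N (left out, the last holds). Time passes only in rows, so rows that do not move let the fingers close. It gives the time, the measured TCP pose, the force, the opening and the grip force at its end, in the units of the state.
- env.sense(): the state, without advancing time (a new reading comes with each control period).
- camera(name): name is "scene" or "side" or "wrist"; returns the picture (480x640x3 uint8, red, green, blue); there is no depth.
- camera_model(name): a dict with "K" (3x3 intrinsics, pixels), "dist_coeffs" ([k1, k2, p1, p2, k3] as OpenCV has them; the pictures are not rectified), "R" (3x3) and "t" (3): a world point X has camera coordinates R X + t. Camera axes: x right, y down, z forward; pixel columns grow to the right and rows downward; lengths in mm; the calibration is good to about 2 mm. A picture is of the moment at which its call begins: read the wrist's pose just before it. camera_model takes no time and is no camera call; for the wrist camera it gives the pose at the moment of the call.
- env.hand_in(): hands the job in; it is judged then, once.
The state is a dict: "time_s": time; "joint_positions": joint angles; "qd": joint speeds; "joint_torque": joint torques, N m; "position": TCP position; "orientation": TCP orientation; "wrist_force": force on the tool from outside, world axes, zero at the start; "ft_torque": the same for the moment, N m; "opening": opening from 0.0 (shut) to 1.0 (fully open); "finger_force": force on a finger pad.
Only numpy, scipy, OpenCV 4.12 (cv2) and the standard library are available. Lean on these libraries where they do the work, as an engineer would, in place of code of your own. Each camera call takes 0.05 s, during which the arm holds its last target. There are 200 camera calls.

TASK

Set up the small blue disc sander for the next panels. First press the red mushroom stop on the grey control box until it latches down; while it stays latched, slide the grey stop block along the sander table until its red pointer lines up with the yellow marker clip, and turn the black clamp knob on the block clockwise until it is tight. Then turn the red mushroom head clockwise so that it springs back out, and leave the paints, brushes, tools and panels where they are.

Things in the scene. Friction and masses are not known exactly. Their poses are not given: they have to be found in the camera images.
- stop_box: grey plastic control box fixed to the bench, 120 x 110 mm, with a face that slopes down towards the robot (its normal leans 0.42 rad from vertical, to the box's -x); it carries the red mushroom stop in the middle of a yellow disc (68 mm across, 2 mm thick). Origin: centre of its underside, z up. It may stand left or right of the sander
- stop_top (a point): centre of the top of the red round mushroom head (40 mm in diameter, sides graspable from 4 to 16 mm below this point, underside 19.5 mm below it). z is the head's axis, pointing out of the sloping face; x and y turn with the head. When out it stands 43.5 mm off the sloping face (41.5 mm off the yellow disc), latched about 34.5 mm. Under the head is only a black neck 26 mm in diameter
- stop (a joint): travel of the mushroom stop along its axis (m): 0 out, 0.0105 pressed to the end. A spring (3 to 6 N) pushes it out; it takes about 6 to 7 N to push it past its catch at about 0.003, and it must go on to 0.0095 or more to latch; let go, it then stays by itself at about 0.0083
- stop_twist (a joint): turn of the mushroom head about its axis (rad): 0 at rest, grows clockwise as seen from outside, to 1.0. A weak spring returns it. When latched, a turn of more than 0.5 frees the catch and the head springs out once it is let go
- sander: blue bench disc sander fixed to the bench. Origin: centre of its underside, z up; +x points away from its front. Its aluminium table is 280 mm along y by 110 mm along x (x from -0.13 to -0.02), its top 90 mm above the bench; the upright sanding disc (125 mm across, top at 168 mm) stands at x = -0.004 to -0.013, the motor behind it
- fence_center (a point): middle of the grey stop block (60 mm along the sander's x, 44 mm along its y, 30 mm high) that slides on the sander table; this point is 15 mm above the table, axes parallel to the sander's. Its friction is about 2 N when unclamped
- fence (a joint): position of the stop block along the sander's +y (m), 0 to 0.18; 0.09 is the middle of the table
- fence_pointer (a point): tip of the red pointer on the stop block's front, 38 mm in front (-x of the sander) of the block's middle, at table-top height
- clamp_grip (a point): on the axis of the black clamp knob on top of the stop block, 67 mm above the sander table: height to grip its upright bar, which is 36 mm long along this point's x, 14 mm thick along y, from 14 mm below (a flat 38 mm round flange ends 23 mm below) to 7 mm above this point. z up; x and y turn with the knob
- clamp (a joint): turn of the clamp knob (rad), grows clockwise from above: near 0 slack, it begins to bite at about 0.8 and is tight from 1.1 to its hard stop at 1.4. Takes 0.1 to 0.2 N m
- mark_yellow: yellow marker clip (a flat tab 30 mm long along x, 10 mm wide along y, jutting 20 mm out in front of the table) on the front edge of the sander table, left or right; origin: at table-top height, in line (same sander y) with where the pointer belongs; axes parallel to the sander's
- mark_blue: a like clip in blue, for another job: not the mark to use
- tin_red: small paint tin with red label, 48 mm across, 48 mm high, loose; origin at its underside
- tin_blue: the same with blue label
- tin_white: the same with white label
- glass: drinking glass with brushes, 72 mm across, 190 mm high with the brushes, loose; origin at its underside
- pliers: pliers lying flat, 150 mm long along x, 12 mm high, loose; origin under the joint
- panel_low: lower of two stacked wooden painting panels, 140 x 140 x 30 mm, loose; origin at its underside
- panel_top: upper painting panel, 140 x 140 x 30 mm, lies on the lower; origin at its underside
- sketchbook: closed sketchbook, 210 x 150 x 14 mm, lying flat, loose; origin at its underside
Mind the look-alikes: they are no part of the job. What is shaped like the stop_box but purple is not meant.

How it is judged (in metres and radians):
On the way, in this order (a step that is already met when the one before it is completed fails the run):
1. the mushroom stop is latched down and let go of (value of joint stop above 0.007 m and contact force between the fingers and stop_box below 0.5 N), for 0.2 s.
2. with the stop latched, the pointer is at the yellow clip and the clamp knob is tight (value of joint stop above 0.007 m and value of joint clamp above 1.1 rad and y of fence_pointer in the frame of mark_yellow between -0.004 and 0.004 m), for 0.2 s.
At the end, for the whole second after the job is handed in: The mushroom stop is out again (joint stop below 2 mm, head turned back to below 0.2 rad), the stop block is at rest with its pointer within 4 mm of the yellow clip along the table, and the clamp knob is tight (above 1.1 rad) (value of joint stop below 0.002 m and value of joint stop_twist below 0.2 rad and value of joint clamp above 1.1 rad and y of fence_pointer in the frame of mark_yellow between -0.004 and 0.004 m and velocity of joint fence between -0.01 and 0.01 m/s); the robot touches nothing.
It fails at once if the stop block is moved more than 10 mm from its start while the mushroom stop is out, other than being at the yellow clip and clamped (distance of fence_center from where it was at the start of the episode above 0.01 m and value of joint stop below 0.005 m and not (value of joint clamp above 1.1 rad and y of fence_pointer in the frame of mark_yellow between -0.004 and 0.004 m)).
It fails at once if a tin, the glass, the pliers, a panel or the sketchbook is moved by more than 30 mm (distance of any of tin_red, tin_blue, tin_white, glass, pliers, panel_low, panel_top, sketchbook from where it was at the start of the episode above 0.03 m).
It also fails if it takes over 72 s, if anything falls off the work surface, if the arm or the gripper's body presses on something with over 40 N, if the wrist force passes 120 N, or if a joint passes its speed limit or range.

## Working session

There is one attempt and no reset: what is moved stays moved. The work goes in short steps, Python scripts to look and compute and a tool call to move; the robot and the scene stay as the last step left them, time stands still between calls to the robot, and variables do not carry over. Pictures are saved under pics/ and viewed, at most 10 in all, crops included, and the job is handed in when it is done.

Besides the shell and the picture viewer there is one more tool, called after "Request:" as name([rows], argument=value, ...), one row to a line, values as JSON. send_rows: Moves the arm, as the interface text tells. Its arguments: {"type":"object","properties":{"steps":{"type":"array","items":{"type":"object","properties":{"rx":{"type":"number"},"ry":{"type":"number"},"rz":{"type":"number"},"tx":{"type":"number"},"ty":{"type":"number"},"tz":{"type":"number"},"gripper":{"type":"number"}}}},"newtons":{"type":"number"}},"required":["steps"]}

```bash
mkdir -p pics && cat > h.py <<'E'
import numpy as np, cv2
from bench import env, camera, camera_model
def save(n,img): cv2.imwrite(f'pics/{n}.png', img[:,:,::-1])
def ray(m,px):
    K=np.array(m['K'],float);R=np.array(m['R'],float);t=np.array(m['t'],float)
    u=cv2.undistortPoints(np.array([[px]],float),K,np.array(m['dist_coeffs'],float)).ravel()
    return -R.T@t, R.T@np.array([u[0],u[1],1.])
def onz(m,px,z):
    c,d=ray(m,px); return c+d*(z-c[2])/d[2]
def tri(l):
    A=np.zeros((3,3));b=np.zeros(3)
    for m,px in l:
        c,d=ray(m,px);d/=np.linalg.norm(d);P=np.eye(3)-np.outer(d,d);A+=P;b+=P@c
    X=np.linalg.solve(A,b)
    return X,[np.linalg.norm((np.eye(3)-np.outer(d,d)/(d@d))@(X-c)) for c,d in (ray(m,p) for m,p in l)]
def proj(m,X):
    return cv2.projectPoints(np.array(X,float).reshape(-1,1,3),cv2.Rodrigues(np.array(m['R'],float))[0],np.array(m['t'],float),np.array(m['K'],float),np.array(m['dist_coeffs'],float))[0].reshape(-1,2)
def blobs(img,lo,hi,amin=15):
    hsv=cv2.cvtColor(img,cv2.COLOR_RGB2HSV);mk=cv2.inRange(hsv,lo,hi)
    if lo[0]==0 and hi[0]<15: mk|=cv2.inRange(hsv,(172,lo[1],lo[2]),(180,hi[1],hi[2]))
    n,l,s,c=cv2.connectedComponentsWithStats(mk)
    return [(c[i].round(1).tolist(),s[i].tolist()) for i in range(1,n) if s[i,4]>=amin],l
E
python3 - <<'E'
from h import *
for n in ('scene','side'):
    im=camera(n);save(n,im);np.save(n,im);m=camera_model(n)
    print(n,-np.array(m['R']).T@m['t'],np.array(m['K'])[0,0])
    print('red',blobs(im,(0,150,80),(8,255,255))[0]);print('yel',blobs(im,(22,130,100),(34,255,255))[0]);print('blue',blobs(im,(100,130,60),(125,255,255))[0])
E
```

```text
scene [1489.05519433  781.09150626 1117.86577337] 495.6957786486997
red [([200.8, 223.8], [199, 211, 4, 26, 39]), ([447.9, 237.9], [442, 234, 13, 9, 76]), ([368.6, 246.2], [364, 243, 10, 7, 56]), ([367.8, 255.6], [361, 250, 15, 11, 105]), ([401.3, 262.4], [396, 258, 12, 10, 85])]
yel [([199.0, 195.9], [195, 193, 9, 7, 46]), ([108.0, 238.3], [102, 234, 14, 11, 102]), ([444.5, 247.4], [435, 243, 20, 9, 71]), ([398.0, 272.3], [388, 267, 21, 11, 105]), ([350.9, 317.4], [349, 315, 5, 5, 17]), ([337.5, 320.5], [335, 318, 7, 5, 22]), ([325.6, 324.8], [324, 323, 4, 5, 16]), ([349.2, 328.0], [348, 326, 4, 5, 15]), ([364.6, 330.7], [362, 328, 7, 6, 31]), ([324.3, 331.9], [321, 330, 7, 5, 30])]
blue [([459.8, 38.6], [412, 17, 80, 56, 2136]), ([204.7, 189.1], [201, 187, 8, 5, 32]), ([209.7, 211.8], [204, 209, 12, 7, 18]), ([325.7, 229.6], [321, 227, 10, 6, 50]), ([329.8, 239.2], [323, 234, 15, 12, 72]), ([284.3, 276.4], [243, 237, 80, 75, 2874]), ([140.3, 258.8], [135, 254, 13, 15, 110]), ([447.2, 395.2], [397, 350, 99, 94, 5148])]
side [   8.5736495  -626.70921022  960.24093114] 479.40125465242477
red [([243.2, 187.8], [237, 181, 13, 14, 141]), ([168.6, 205.8], [162, 199, 14, 14, 146]), ([255.2, 247.5], [249, 243, 14, 10, 106]), ([257.3, 259.7], [248, 252, 18, 14, 151]), ([484.3, 287.2], [483, 277, 3, 23, 52]), ([583.1, 310.2], [576, 306, 17, 11, 37])]
yel [([250.1, 195.7], [238, 184, 22, 22, 237]), ([177.3, 213.0], [166, 201, 21, 22, 225]), ([327.1, 267.3], [321, 263, 13, 10, 60]), ([630.2, 349.6], [618, 336, 22, 27, 445]), ([506.9, 471.2], [497, 462, 21, 18, 312])]
blue [([74.4, 83.2], [70, 80, 11, 7, 52]), ([393.6, 227.5], [355, 184, 68, 83, 2961]), ([302.3, 237.6], [297, 234, 11, 10, 50]), ([296.9, 286.8], [290, 281, 15, 12, 143]), ([561.3, 297.2], [550, 285, 24, 25, 406]), ([298.3, 299.6], [288, 291, 20, 15, 168]), ([492.0, 408.9], [467, 397, 45, 33, 249])]
```

View pics/scene.png

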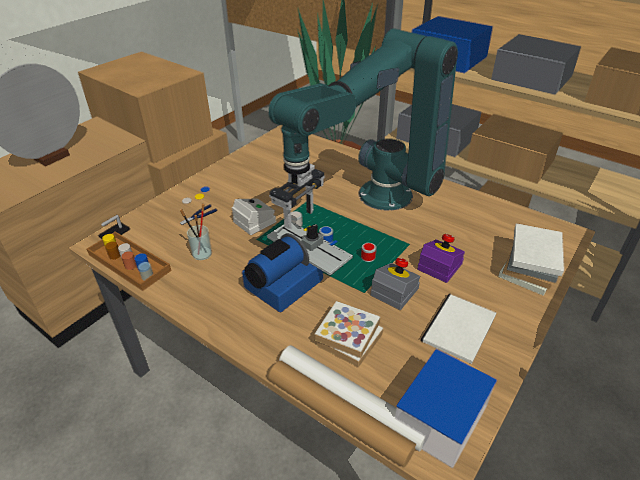

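View pics/side.png

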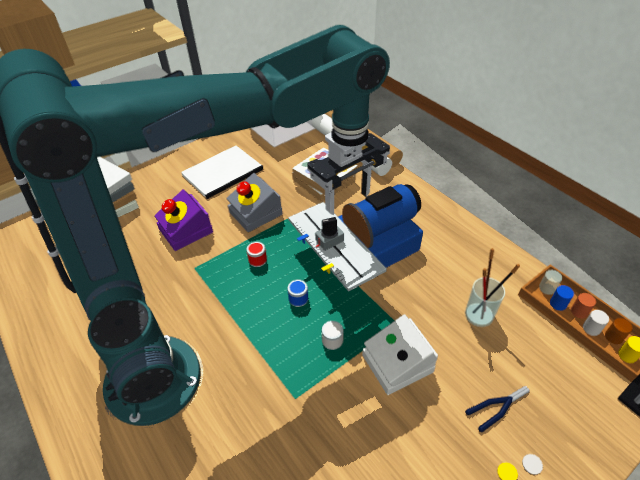

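Side view: the candidates for the stop are the grey box's head at (243,188) and the purple box's head at (169,206), which is the decoy. Red tin at (256,248) is the other red thing. Clips: yellow (327,267), blue (302,238). In the scene view the grey box's head is at (401,262) and the purple one's at (448,238). I choose the grey box. Block with black knob is at about (329,230) in side.

```bash
python3 - <<'E'
from h import *
S,D=camera_model('scene'),camera_model('side')
print('head',tri([(S,(401.3,262.4)),(D,(243.2,187.8))]))
print('purple',tri([(S,(447.9,237.9)),(D,(168.6,205.8))]))
print('disc',tri([(S,(398,272.3)),(D,(250.1,195.7))]))
print('yclip',onz(D,(327.1,267.3),89),'bclip',onz(D,(302.3,237.6),89))
im=np.load('side.npy');save('crop',cv2.resize(im[150:300,210:430],None,fx=3.6,fy=3.6,interpolation=cv2.INTER_CUBIC))
s=env.sense();print(s['time_s'],s['orientation'],s['wrist_force'],env.pinch_z)
W=camera_model('wrist');print(-np.array(W['R']).T@W['t'],W['R'],W['K'])
E
```

```text
head (array([437.80312242, 306.22168929, 107.57389928]), [np.float64(0.055056872092493124), np.float64(0.055056872092650345)])
purple (array([244.69789436, 370.01527772, 107.09139486]), [np.float64(0.3383129774171367), np.float64(0.33831297741701394)])
disc (array([451.16287142, 303.68456872,  74.04491458]), [np.float64(1.9564365826333021), np.float64(1.9564365826331436)])
yclip [452.11662829 -47.04471798  89.        ] bclip [463.31035673  68.0958184   89.        ]
0.1 [-7.51034975e-04  7.07108354e-01  7.07104554e-01 -6.01231072e-04] [-0.31470091 -0.67781622  0.01404436] -18.8
[549.22050772  67.52082168 383.06442486] [[ 9.99995833e-01  7.49799665e-04 -2.78794576e-03]
 [ 1.37779266e-03 -9.72564455e-01  2.32629496e-01]
 [-2.53703143e-03 -2.32632367e-01 -9.72561435e-01]] [[362.47678287   0.         314.2078489 ]
 [  0.         362.47678287 235.08919618]
 [  0.           0.           1.        ]]
```

View pics/crop.png

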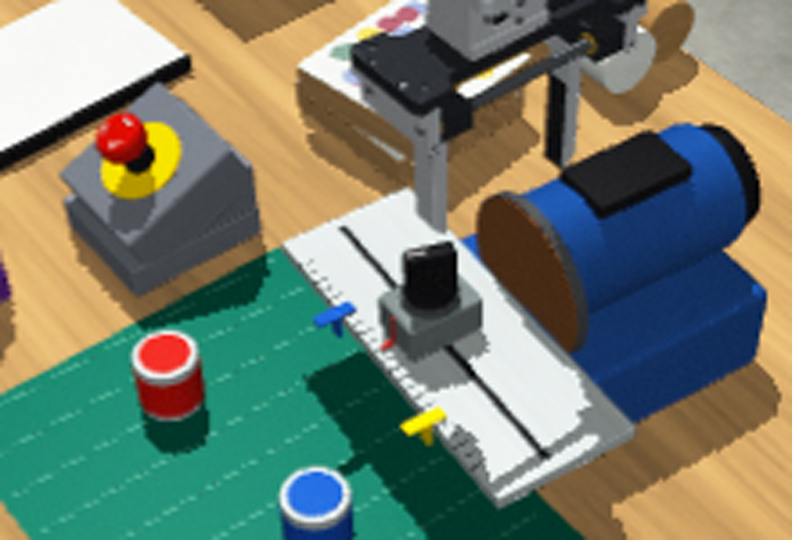

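```bash
python3 - <<'E'
from h import *
W=camera_model('wrist');im=camera('wrist');save('w1',im);np.save('w1',im)
print(onz(W,(320,240),90))
for n,lo,hi in (('red',(0,150,60),(8,255,255)),('yel',(22,130,100),(34,255,255)),('blue',(100,130,60),(125,255,255))):
    for c,s in blobs(im,lo,hi,20)[0]: print(n,c,s,onz(W,c,90).round(1))
E
```

```text
[553.28984438  -6.78318241  90.        ]
red [107.2, 56.6] [87, 35, 41, 44, 1420] [389.4 138.1  90. ]
red [140.1, 70.8] [107, 36, 48, 57, 844] [414.6 127.   90. ]
red [217.2, 206.4] [215, 205, 6, 4, 20] [468.9  21.5  90. ]
blue [461.2, 208.1] [333, 125, 265, 194, 24477] [669.5  20.4  90. ]
blue [204.6, 146.6] [186, 139, 39, 16, 506] [461.5  69.4  90. ]
blue [163.6, 227.8] [132, 213, 47, 47, 604] [422.5   3.5  90. ]
blue [138.0, 244.0] [120, 226, 37, 37, 1076] [398.9 -10.6  90. ]
blue [492.9, 310.9] [468, 302, 51, 23, 617] [707.4 -71.7  90. ]
```

View pics/w1.png

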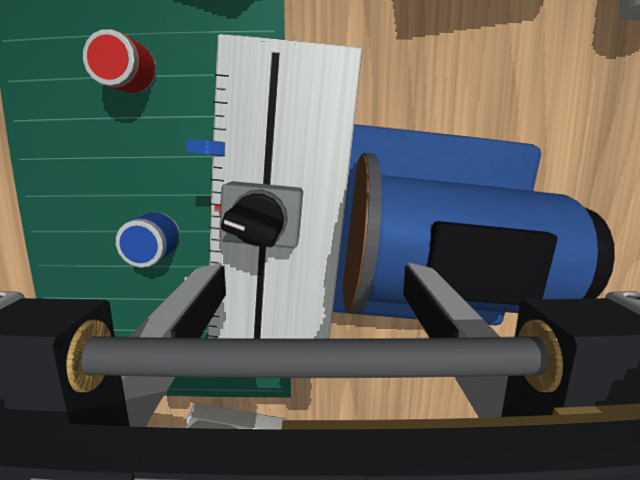

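Request:
send_rows([
  {"tx": -15,"ty": 38,"tz": 15},
  {"tx": -15,"ty": 38,"tz": 15},
  {"tx": -15,"ty": 38,"tz": 15},
  {"tx": -15,"ty": 38},
  {"tx": -15,"ty": 38},
  {"tx": -15,"ty": 38},
  {"tx": -15,"ty": 38},
  {},
], newtons=20)

```text
invalid input at $.steps[0]: expected keys rx, ry, rz, tx, ty, tz, gripper
```

The wrist view shows the block at (262,215) with the black knob at (255,218), the red pointer at (217,207), the blue clip at (205,147), and the yellow clip mostly hidden by a finger at (186,278). Rows need every key, so I'm resending.

Request:
send_rows([
  {"rx": 0,"ry": 0,"rz": 0,"tx": -15,"ty": 35,"tz": 15,"gripper": 94},
  {"rx": 0,"ry": 0,"rz": 0,"tx": -15,"ty": 35,"tz": 15,"gripper": 94},
  {"rx": 0,"ry": 0,"rz": 0,"tx": -15,"ty": 35,"tz": 15,"gripper": 94},
  {"rx": 0,"ry": 0,"rz": 0,"tx": -15,"ty": 35,"tz": 0,"gripper": 94},
  {"rx": 0,"ry": 0,"rz": 0,"tx": -15,"ty": 35,"tz": 0,"gripper": 94},
  {"rx": 0,"ry": 0,"rz": 0,"tx": -15,"ty": 35,"tz": 0,"gripper": 94},
  {"rx": 0,"ry": 0,"rz": 0,"tx": -15,"ty": 35,"tz": 0,"gripper": 94},
  {"rx": 0,"ry": 0,"rz": 0,"tx": 0,"ty": 0,"tz": 0,"gripper": 94},
], newtons=20)

```text
time_s: 0.82
position: [441.9, 250.3, 250.3]
orientation: [-0.002, 0.704, 0.71, 0.0]
wrist_force: [-0.9, -0.6, 0.3]
opening: 1.001
finger_force: 0.0
```

```bash
python3 - <<'E'
from h import *
W=camera_model('wrist');im=camera('wrist');save('w2',im);np.save('w2',im)
import pickle;pickle.dump(W,open('w2.pkl','wb'))
s=env.sense();print(s['position'],s['wrist_force'],s['time_s'])
for n,lo,hi in (('red',(0,150,60),(8,255,255)),('yel',(22,130,100),(34,255,255))):
    for c,s in blobs(im,lo,hi,20)[0]: print(n,c,s,onz(W,c,95).round(1))
E
```

```text
[443.35513174 247.5969638  250.23106389] [ 0.13743664 -0.81242258 -0.04863732] 0.8667
red [85.2, 87.4] [64, 64, 42, 48, 1481] [235.2 371.8  95. ]
red [309.5, 163.0] [287, 141, 46, 46, 1473] [436.  305.5  95. ]
red [258.1, 279.9] [234, 271, 40, 31, 375] [386.4 192.8  95. ]
red [248.1, 302.1] [232, 288, 33, 30, 759] [375.7 169.2  95. ]
yel [122.6, 93.0] [98, 56, 45, 75, 2032] [269.5 366.4  95. ]
yel [333.4, 161.1] [296, 126, 62, 73, 2143] [457.6 307.4  95. ]
```

View pics/w2.png

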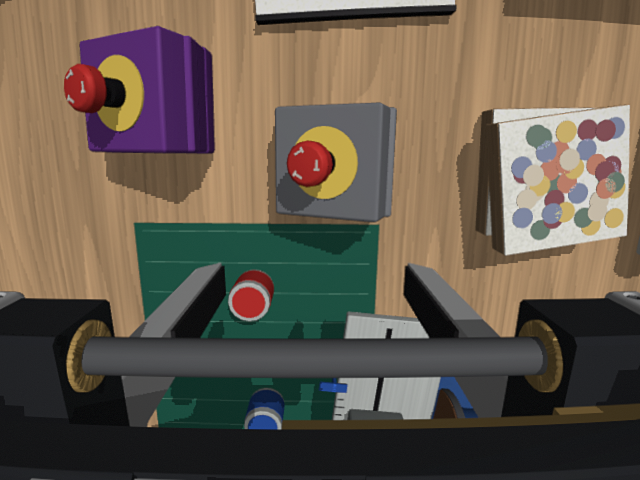

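The wrist view shows the grey box, top face (277,105)-(383,220), red head at (309,163) on a yellow disc centred near (327,162). The purple look-alike is at (105,90).

```bash
python3 - <<'E'
from h import *
import pickle
W=pickle.load(open('w2.pkl','rb'));im=np.load('w2.npy')
S,D=camera_model('scene'),camera_model('side')
C,r=tri([(S,(401.3,262.4)),(D,(243.2,187.8)),(W,(309.5,163))]);print('C',C,r)
bl,l=blobs(im,(22,130,100),(34,255,255),500)
k=[i for i in range(1,l.max()+1) if (l==i).sum()==2143][0]
cs=np.vstack(cv2.findContours((l==k).astype(np.uint8),0,1)[0]);e=cv2.fitEllipse(cv2.convexHull(cs));print('ell',e)
hsv=cv2.cvtColor(im,cv2.COLOR_RGB2HSV)
g=((hsv[:,:,1]<60)&(hsv[:,:,2]>70)&(hsv[:,:,2]<150)).astype(np.uint8);g|=(l==k)
g[:90]=0;g[230:]=0;g[:,:265]=0;g[:,400:]=0
g=cv2.morphologyEx(g,cv2.MORPH_CLOSE,np.ones((5,5)));c=max(cv2.findContours(g,0,1)[0],key=cv2.contourArea)
print('poly',cv2.approxPolyDP(cv2.convexHull(c),2.5,True).reshape(-1,2).tolist())
# yaw check: disc centre predicted for each yaw
for yaw in np.radians([-15,-10,-5,0,5,10,15]):
    n=np.array([-np.sin(.42)*np.cos(yaw),-np.sin(.42)*np.sin(yaw),np.cos(.42)])
    print(np.degrees(yaw).round(), 'disc px',proj(W,C-31.5*n).round(1),'side',proj(D,C-31.5*n).round(1),'scene',proj(S,C-31.5*n).round(1))
for a,b,z in (((278,107),(276,214),40),((380,103),(383,220),90)):
    p,q=onz(W,a,z),onz(W,b,z);print(p.round(1),q.round(1),'len',np.linalg.norm(p-q).round(1),'yaw',np.degrees(np.arctan2(-(p-q)[0],(p-q)[1])).round(1))
E
```

```text
C [437.0769013  305.97425004 107.48466721] [np.float64(0.4793611045519887), np.float64(0.6680372731709258), np.float64(0.9076994368384256)]
ell ((324.0289001464844, 161.96653747558594), (65.77454376220703, 72.19497680664062), 177.78091430664062)
poly [[396, 109], [388, 216], [366, 221], [276, 211], [277, 107], [378, 102]]
-15.0 disc px [[323.9 165.5]] side [[248.9 194.6]] scene [[397.5 271. ]]
-10.0 disc px [[324.2 164.4]] side [[248.8 194.4]] scene [[397.8 271.2]]
-5.0 disc px [[324.4 163.2]] side [[248.6 194.2]] scene [[398.1 271.3]]
0.0 disc px [[324.4 162. ]] side [[248.4 194. ]] scene [[398.4 271.5]]
5.0 disc px [[324.4 160.8]] side [[248.2 193.8]] scene [[398.7 271.6]]
10.0 disc px [[324.3 159.6]] side [[247.9 193.6]] scene [[399.1 271.7]]
15.0 disc px [[324.  158.4]] side [[247.6 193.4]] scene [[399.4 271.8]]
[402.5 360.   40. ] [399.  248.6  40. ] len 111.5 yaw -1.8
[498.5 358.9  90. ] [506.3 252.6  90. ] len 106.6 yaw 4.2
```

Three views agree to under 1 mm. Box yaw ≈ 0, head top ≈ (433,306,116), axis n = (-0.408,0,0.913). Next I shut the fingers, tilt -24° about y and go 40 mm above the head.

Request:
send_rows([
  {"rx": 0,"ry": -6,"rz": 0,"tx": -7,"ty": 14,"tz": 0,"gripper": 0},
  {"rx": 0,"ry": -6,"rz": 0,"tx": -7,"ty": 14,"tz": -15,"gripper": 0},
  {"rx": 0,"ry": -6,"rz": 0,"tx": -7,"ty": 14,"tz": -25,"gripper": 0},
  {"rx": 0,"ry": -6,"rz": 0,"tx": -7,"ty": 14,"tz": -25,"gripper": 0},
  {"rx": 0,"ry": 0,"rz": 0,"tx": 0,"ty": 0,"tz": -25,"gripper": 0},
  {"rx": 0,"ry": 0,"rz": 0,"tx": 0,"ty": 0,"tz": -8,"gripper": 0},
  {"rx": 0,"ry": 0,"rz": 0,"tx": 0,"ty": 0,"tz": 0,"gripper": 0},
  {"rx": 0,"ry": 0,"rz": 0,"tx": 0,"ty": 0,"tz": 0,"gripper": 0},
])

```text
time_s: 1.53
position: [418.7, 300.3, 153.7]
orientation: [0.148, 0.692, 0.691, 0.147]
wrist_force: [0.1, -0.3, 0.8]
opening: 0.467
finger_force: 0.0
```

```bash
cat > st.py <<'E'
from h import *
from scipy.spatial.transform import Rotation as Ro
s=env.sense();q=s['orientation'];R=Ro.from_quat([q[1],q[2],q[3],q[0]]).as_matrix()
print(s['time_s'],'pos',np.round(s['position'],1),'tx',R[:,0].round(3),'ty',R[:,1].round(3),'tz',R[:,2].round(3),'F',np.round(s['wrist_force'],1),s['opening'],s['finger_force'],np.round(s['joint_positions'],2))
E
python3 - <<'E'
from st import *
top=np.array([433.2,306,116]);p=np.array(s['position']);z=R[:,2]
d=top-p;print('along',d@z,'lateral',(d-(d@z)*z).round(1), 'aim at top?')
S=camera('side');save('s2',cv2.resize(S[130:280,170:340],None,fx=4,fy=4,interpolation=cv2.INTER_CUBIC))
print(blobs(S,(0,150,80),(8,255,255))[0])
E
```

```text
1.5333 pos [418.7 300.3 153.7] tx [0.002 1.    0.   ] ty [ 0.913 -0.002  0.408] tz [ 0.408 -0.001 -0.913] F [ 0.1 -0.3  0.8] 0.46650140145647445 0.0 [ 0.69 -0.21  1.81 -0.28  1.22  0.75]
along 40.367506679389415 lateral [-1.9  5.7 -0.9] aim at top?
[([243.2, 187.8], [237, 181, 13, 14, 140]), ([168.6, 205.8], [161, 199, 15, 14, 148]), ([255.3, 247.8], [249, 243, 14, 11, 118]), ([257.2, 259.8], [248, 253, 18, 13, 151]), ([484.3, 287.4], [483, 277, 3, 23, 52]), ([580.2, 309.5], [574, 303, 13, 15, 64])]
```

View pics/s2.png

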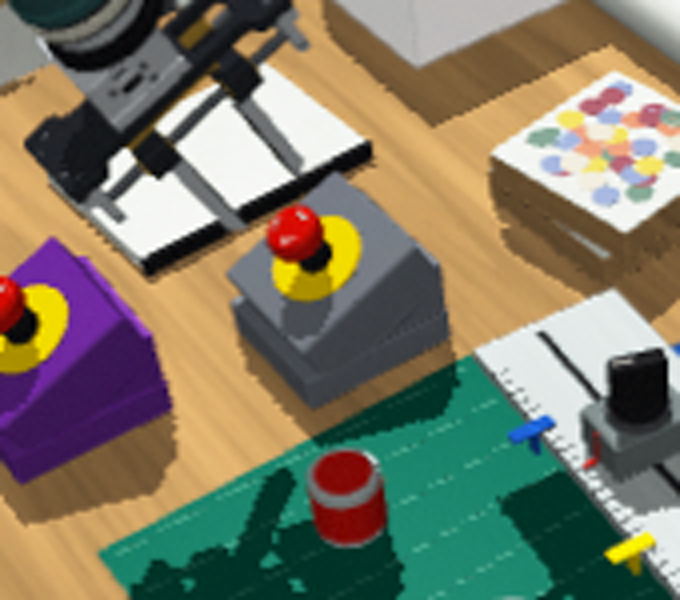

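The crop shows the gripper closing and lined up over the grey box's head at (295,235), clear of the purple box. I correct sideways and approach to about 5 mm.

Request:
send_rows([
  {"rx": 0,"ry": 0,"rz": 0,"tx": -2,"ty": 6,"tz": -1,"gripper": 0},
  {"rx": 0,"ry": 0,"rz": 0,"tx": 0,"ty": 0,"tz": 0,"gripper": 0},
  {"rx": 0,"ry": 0,"rz": 0,"tx": 0,"ty": 0,"tz": 0,"gripper": 0},
  {"rx": 0,"ry": 0,"rz": 0,"tx": 4,"ty": 0,"tz": -9,"gripper": 0},
  {"rx": 0,"ry": 0,"rz": 0,"tx": 4,"ty": 0,"tz": -9,"gripper": 0},
  {"rx": 0,"ry": 0,"rz": 0,"tx": 4,"ty": 0,"tz": -9,"gripper": 0},
  {"rx": 0,"ry": 0,"rz": 0,"tx": 2,"ty": 0,"tz": -4.5,"gripper": 0},
  {"rx": 0,"ry": 0,"rz": 0,"tx": 0,"ty": 0,"tz": 0,"gripper": 0},
])

```text
time_s: 2.25
position: [428.4, 305.9, 117.1]
orientation: [0.147, 0.692, 0.692, 0.145]
wrist_force: [0.4, 0.0, 0.2]
opening: 0.008
finger_force: 0.0
```

```bash
python3 - <<'E'
from st import *
top=np.array([433.2,306,116]);p=np.array(s['position']);z=R[:,2]
d=top-p;print('along',d@z,'lateral',(d-(d@z)*z).round(1))
E
```

```text
2.25 pos [428.4 305.9 117.1] tx [ 0.001  1.    -0.003] ty [0.915 0.001 0.403] tz [ 0.403 -0.003 -0.915] F [0.4 0.  0.2] 0.00842679681849251 0.0 [ 0.68 -0.15  1.84 -0.29  1.14  0.76]
along 2.9715556423643146 lateral [3.6 0.1 1.6]
```

Request:
send_rows([
  {"rx": 0,"ry": 0,"rz": 0,"tx": 3.5,"ty": 0,"tz": 1.5,"gripper": 0},
  {"rx": 0,"ry": 0,"rz": 0,"tx": 1.2,"ty": 0,"tz": -2.7,"gripper": 0},
  {"rx": 0,"ry": 0,"rz": 0,"tx": 1.2,"ty": 0,"tz": -2.7,"gripper": 0},
  {"rx": 0,"ry": 0,"rz": 0,"tx": 0.8,"ty": 0,"tz": -1.8,"gripper": 0},
  {"rx": 0,"ry": 0,"rz": 0,"tx": 0,"ty": 0,"tz": 0,"gripper": 0},
])

```text
time_s: 2.67
position: [436.5, 307.5, 115.8]
orientation: [0.147, 0.692, 0.691, 0.148]
wrist_force: [-0.8, -0.3, 2.3]
opening: 0.004
finger_force: 1.9
```

Request:
send_rows([
  {"rx": 0,"ry": 0,"rz": 0,"tx": 0.8,"ty": 0,"tz": -1.8,"gripper": 0},
  {"rx": 0,"ry": 0,"rz": 0,"tx": 0.8,"ty": 0,"tz": -1.8,"gripper": 0},
  {"rx": 0,"ry": 0,"rz": 0,"tx": 0,"ty": 0,"tz": 0,"gripper": 0},
])

```text
time_s: 2.92
position: [438.0, 307.3, 111.2]
orientation: [0.147, 0.691, 0.692, 0.148]
wrist_force: [1.7, 0.4, 2.3]
opening: 0.002
finger_force: 1.3
```

Request:
send_rows([
  {"rx": 0,"ry": 0,"rz": 0,"tx": 0.8,"ty": 0,"tz": -1.8,"gripper": 0},
  {"rx": 0,"ry": 0,"rz": 0,"tx": 0,"ty": 0,"tz": 0,"gripper": 0},
])

```text
time_s: 3.08
position: [438.7, 307.3, 109.4]
orientation: [0.147, 0.691, 0.692, 0.148]
wrist_force: [-0.9, -0.4, 5.6]
opening: 0.005
finger_force: 2.5
```

Request:
send_rows([
  {"rx": 0,"ry": 0,"rz": 0,"tx": 0.8,"ty": 0,"tz": -1.8,"gripper": 0},
  {"rx": 0,"ry": 0,"rz": 0,"tx": 0.8,"ty": 0,"tz": -1.8,"gripper": 0},
  {"rx": 0,"ry": 0,"rz": 0,"tx": 0,"ty": 0,"tz": 0,"gripper": 0},
])

```text
time_s: 3.33
position: [439.6, 307.7, 109.0]
orientation: [0.147, 0.692, 0.691, 0.148]
wrist_force: [-12.3, -2.8, 19.1]
opening: 0.005
finger_force: 11.0
```

Request:
send_rows([
  {"rx": 0,"ry": 0,"rz": 0,"tx": 0.8,"ty": 0,"tz": -1.8,"gripper": 0},
  {"rx": 0,"ry": 0,"rz": 0,"tx": 0,"ty": 0,"tz": 0,"gripper": 0},
])

```text
time_s: 3.5
position: [440.0, 307.9, 108.8]
orientation: [0.147, 0.692, 0.691, 0.148]
wrist_force: [-19.6, -4.8, 26.9]
opening: 0.004
finger_force: 15.9
```

Hard stop felt (34 N). I back off and check.

Request:
send_rows([
  {"rx": 0,"ry": 0,"rz": 0,"tx": -4,"ty": 0,"tz": 9,"gripper": 0},
  {"rx": 0,"ry": 0,"rz": 0,"tx": -12,"ty": 0,"tz": 27,"gripper": 94},
  {"rx": 0,"ry": 0,"rz": 0,"tx": -10,"ty": 0,"tz": 22,"gripper": 94},
  {"rx": 0,"ry": 0,"rz": 0,"tx": 0,"ty": 0,"tz": 0,"gripper": 94},
])

```text
time_s: 3.83
position: [415.0, 308.5, 165.9]
orientation: [0.147, 0.691, 0.691, 0.15]
wrist_force: [1.0, 1.3, 1.5]
opening: 0.18
finger_force: 0.0
```

```bash
python3 - <<'E'
from st import *
import pickle
S=camera('side');C=camera('scene')
a=blobs(S,(0,150,80),(8,255,255))[0];b=blobs(C,(0,150,80),(8,255,255))[0]
print(a[:3],b)
W=camera_model('wrist');im=camera('wrist');print([x for x in blobs(im,(0,150,60),(8,255,255),200)[0]])
E
```

```text
3.8333 pos [415.  308.5 165.9] tx [-0.001  1.     0.005] ty [ 0.912 -0.001  0.411] tz [ 0.411  0.005 -0.912] F [1.  1.3 1.5] 0.17991130923944754 0.0 [ 0.71 -0.21  1.79 -0.28  1.24  0.76]
[([244.8, 189.6], [238, 183, 14, 14, 135]), ([168.6, 205.8], [162, 199, 14, 14, 146]), ([255.2, 247.8], [249, 243, 14, 11, 116])] [([200.8, 223.8], [199, 211, 4, 26, 39]), ([447.9, 237.9], [442, 234, 13, 9, 76]), ([368.6, 246.1], [364, 243, 10, 7, 57]), ([367.8, 255.7], [361, 250, 15, 11, 105]), ([400.6, 264.8], [395, 260, 13, 10, 89])]
[([312.3, 249.4], [285, 222, 56, 56, 2230])]
```

Latched: the head moved about 2 px in both fixed views and stayed there. Now I go over the sander for a clear wrist view of block and yellow clip.

Request:
send_rows([
  {"rx": 0,"ry": 6,"rz": 0,"tx": 0,"ty": 0,"tz": 30,"gripper": 94},
  {"rx": 0,"ry": 6,"rz": 0,"tx": 10,"ty": -20,"tz": 30,"gripper": 94},
  {"rx": 0,"ry": 6,"rz": 0,"tx": 15,"ty": -35,"tz": 15,"gripper": 94},
  {"rx": 0,"ry": 6,"rz": 0,"tx": 10,"ty": -38,"tz": 10,"gripper": 94},
  {"rx": 0,"ry": 0,"rz": 0,"tx": 10,"ty": -38,"tz": 10,"gripper": 94},
  {"rx": 0,"ry": 0,"rz": 0,"tx": 10,"ty": -38,"tz": 0,"gripper": 94},
  {"rx": 0,"ry": 0,"rz": 0,"tx": 10,"ty": -38,"tz": 0,"gripper": 94},
  {"rx": 0,"ry": 0,"rz": 0,"tx": 10,"ty": -38,"tz": 0,"gripper": 94},
])

```text
time_s: 4.65
position: [489.5, 59.5, 253.6]
orientation: [-0.002, 0.708, 0.707, -0.002]
wrist_force: [1.0, 0.4, -0.9]
opening: 0.877
finger_force: 0.0
```

Request:
send_rows([
  {"rx": 0,"ry": 0,"rz": 0,"tx": 0,"ty": -38,"tz": 0,"gripper": 94},
  {"rx": 0,"ry": 0,"rz": 0,"tx": 0,"ty": -38,"tz": 0,"gripper": 94},
  {"rx": 0,"ry": 0,"rz": 0,"tx": 0,"ty": -38,"tz": 0,"gripper": 94},
  {"rx": 0,"ry": 0,"rz": 0,"tx": 0,"ty": -38,"tz": 0,"gripper": 94},
  {"rx": 0,"ry": 0,"rz": 0,"tx": 0,"ty": -30,"tz": 0,"gripper": 94},
  {"rx": 0,"ry": 0,"rz": 0,"tx": 0,"ty": 0,"tz": 0,"gripper": 94},
  {"rx": 0,"ry": 0,"rz": 0,"tx": 0,"ty": 0,"tz": 0,"gripper": 94},
])

```text
time_s: 5.23
position: [488.7, -121.4, 253.5]
orientation: [-0.003, 0.709, 0.706, -0.001]
wrist_force: [-0.6, 0.3, -0.2]
opening: 1.003
finger_force: 0.0
```

```bash
python3 - <<'E'
from st import *
import pickle
W=camera_model('wrist');im=camera('wrist');np.save('w3',im);pickle.dump(W,open('w3.pkl','wb'))
for n,lo,hi in (('red',(0,150,60),(8,255,255)),('yel',(22,130,100),(34,255,255)),('blue',(100,130,60),(125,255,255))):
    for c,s in blobs(im,lo,hi,20)[0]: print(n,c,s,onz(W,c,90).round(1))
save('w3',im)
E
```

```text
5.2333 pos [ 488.7 -121.4  253.5] tx [0.004 1.    0.002] ty [ 1.    -0.004 -0.005] tz [-0.005  0.002 -1.   ] F [-0.6  0.3 -0.2] 1.002922256570731 0.0 [-0.36 -0.02  1.38  0.    1.78 -0.35]
red [296.2, 60.9] [292, 59, 10, 4, 32] [471.6  22.5  90. ]
yel [274.6, 140.1] [259, 134, 33, 14, 359] [450.9 -45.7  90. ]
blue [284.9, 4.8] [267, 0, 35, 12, 367] [462.4  68.5  90. ]
blue [472.8, 153.1] [396, 0, 163, 191, 6465] [634.9 -57.2  90. ]
blue [535.7, 73.6] [443, 0, 197, 149, 13836] [687.3  14.   90. ]
blue [232.4, 117.4] [218, 99, 21, 43, 168] [412.9 -25.2  90. ]
blue [206.9, 117.9] [190, 100, 35, 37, 1040] [389.5 -25.4  90. ]
```

View pics/w3.png

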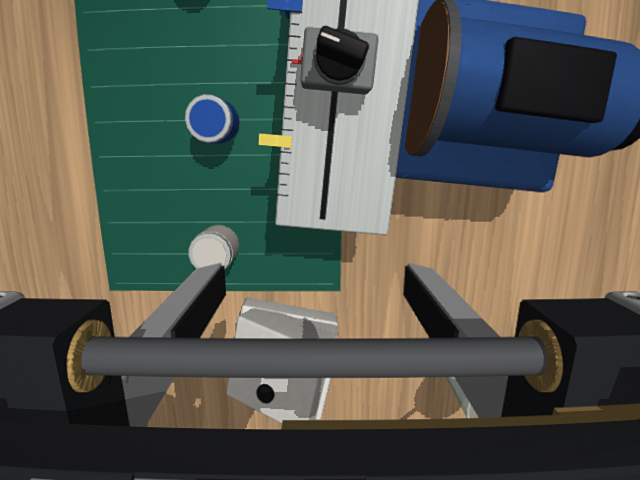

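The wrist view shows the yellow clip at (275,140), the pointer at (296,61), block and knob at (340,58), and the blue clip cut off at (285,5). I look closer at the knob bar.

```bash
python3 - <<'E'
from h import *
import pickle
a=np.load('w1.npy')[160:270,190:320];b=np.load('w3.npy')[0:110,280:410]
f=lambda x:cv2.resize(x,(390*1,330),interpolation=cv2.INTER_CUBIC)
save('knob',np.hstack([f(a),f(b)]))
W=pickle.load(open('w3.pkl','rb'))
p=[onz(W,q,90) for q in ((277,226),(388,234))];print('front-right edge',np.round(p,1),np.degrees(np.arctan2((p[1]-p[0])[1],(p[1]-p[0])[0])),np.linalg.norm(p[1]-p[0]))
p=[onz(W,q,90) for q in ((346,4),(323,218))];d=p[0]-p[1];print('slot yaw',np.degrees(np.arctan2(-d[0],d[1])))
E
```

```text
front-right edge [[ 451.1 -126.3   90. ]
 [ 558.6 -134.4   90. ]] -4.325857209219772 107.84673701021056
slot yaw -5.947568803569886
```

View pics/knob.png

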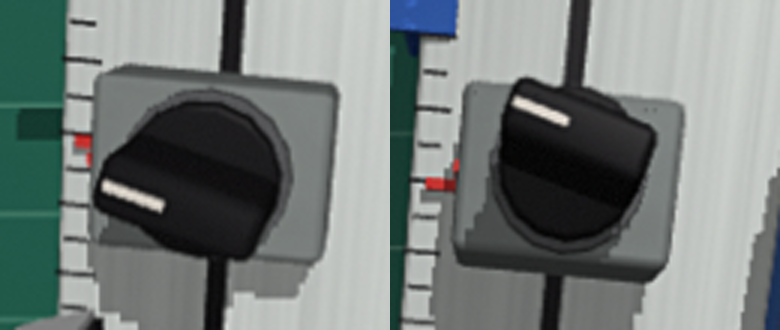

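```bash
python3 - <<'E'
from h import *
import pickle
W=pickle.load(open('w3.pkl','rb'))
# w1 camera model: fixed offset in tool frame -> recorded pose printed at start
R1=np.array([[ 9.99995833e-01,7.49799665e-04,-2.78794576e-03],[1.37779266e-03,-9.72564455e-01,2.32629496e-01],[-2.53703143e-03,-2.32632367e-01,-9.72561435e-01]])
W1=dict(W);W1['R']=R1;W1['t']=-R1@np.array([549.22050772,67.52082168,383.06442486])
A=tri([(W1,(224.3,222.3)),(W,(321,34))]);B=tri([(W1,(244.3,229.3)),(W,(339.7,40.7))]);print('white line',A,B)
d=B[0]-A[0];print('bar dir deg',np.degrees(np.arctan2(d[1],d[0])),'len',np.linalg.norm(d))
for m,q in ((W,(321,34)),(W,(339.7,40.7)),(W1,(224.3,222.3)),(W1,(244.3,229.3))): print(onz(m,q,164).round(1))
yaw=np.radians(-5.5);ex=np.array([np.cos(yaw),np.sin(yaw)]);ey=np.array([-ex[1],ex[0]])
tip=onz(W,(292,61),90);tip1=onz(W1,(215,206),90);print('tip',tip,tip1,'block',tip[:2]+38*ex,tip1[:2]+38*ex)
blk=np.array([[465,83],[685,100],[668,268],[455,250]])-[390,0];blk=blk/3+[280,0]
c=[onz(W,q,120)[:2] for q in blk];print('block top',np.round(c,1),np.mean(c,0))
blk=np.array([[97,72],[338,88],[322,262],[93,245]])/3+[190,160];c=[onz(W1,q,120)[:2] for q in blk];print(np.round(c,1),np.mean(c,0))
im=np.load('w3.npy');_,l=blobs(im,(22,130,100),(34,255,255),20);ys,xs=np.where(l==l[140,275])
y=onz(W,(xs.mean(),ys.mean()),90)[:2];r=cv2.minAreaRect(np.c_[xs,ys].astype(np.float32));print('clip',y,r)
for t in (tip,tip1): print('shift along ey',(y-t[:2])@ey, 'vec',((y-t[:2])@ey*ey).round(1))
E
```

```text
white line (array([492.75812723,  23.20639327, 163.7006362 ]), [np.float64(0.1938782474840205), np.float64(0.1938782474841696)]) (array([505.34495194,  18.81053796, 164.30928088]), [np.float64(0.028837936233419324), np.float64(0.02883793623343049)])
bar dir deg -19.251376834862544 len 13.346240988879833
[492.6  23.2 164. ]
[505.4  18.9 164. ]
[493.   23.2 164. ]
[505.3  18.8 164. ]
tip [467.92389932  22.44551903  90.        ] [467.09431961  21.82965468  90.        ] block [505.74895486  18.80338044] [504.91937514  18.18751608]
block top [[480.4  40.7]
 [538.7  36.5]
 [535.3  -6.2]
 [477.4  -1.5]] [507.96278602  17.37300634]
[[481.8  42.6]
 [540.1  38.7]
 [535.8  -4.9]
 [478.4  -0.6]] [509.0469333   18.95765546]
clip [450.89786249 -45.70186967] ((274.66802978515625, 140.15164184570312), (32.32126235961914, 11.226431846618652), 5.19442892074585)
shift along ey -69.46552495275945 vec [ -6.7 -69.1]
shift along ey -68.77298422346915 vec [ -6.6 -68.5]
```

All checks agree: the white line triangulates at z = 164, and the block is 58×43 mm. Knob axis ≈ (507,18), bar direction -19°, needed slide (-6.7,-69). I go above the knob, turned +71°.

Request:
send_rows([
  {"rx": 0,"ry": 0,"rz": 7.1,"tx": 2,"ty": 14,"tz": -3,"gripper": 94},
  {"rx": 0,"ry": 0,"rz": 7.1,"tx": 2,"ty": 14,"tz": -5,"gripper": 94},
  {"rx": 0,"ry": 0,"rz": 7.1,"tx": 2,"ty": 14,"tz": -5,"gripper": 80},
  {"rx": 0,"ry": 0,"rz": 7.1,"tx": 2,"ty": 14,"tz": -5,"gripper": 70},
  {"rx": 0,"ry": 0,"rz": 7.1,"tx": 2,"ty": 14,"tz": -5,"gripper": 60},
  {"rx": 0,"ry": 0,"rz": 7.1,"tx": 2,"ty": 14,"tz": -5,"gripper": 60},
  {"rx": 0,"ry": 0,"rz": 7.1,"tx": 2,"ty": 14,"tz": -5,"gripper": 60},
  {"rx": 0,"ry": 0,"rz": 7.1,"tx": 2,"ty": 14,"tz": -5,"gripper": 60},
])

```text
time_s: 5.95
position: [505.0, -5.4, 217.3]
orientation: [-0.001, 0.281, 0.96, 0.0]
wrist_force: [-0.0, 0.4, 0.1]
opening: 0.645
finger_force: 0.0
```

Request:
send_rows([
  {"rx": 0,"ry": 0,"rz": 7.1,"tx": 2,"ty": 14,"tz": -5,"gripper": 60},
  {"rx": 0,"ry": 0,"rz": 7.1,"tx": 1,"ty": 14,"tz": -5,"gripper": 60},
  {"rx": 0,"ry": 0,"rz": 0,"tx": 0,"ty": 0,"tz": 0,"gripper": 60},
  {"rx": 0,"ry": 0,"rz": 0,"tx": 0,"ty": 0,"tz": 0,"gripper": 60},
])

```text
time_s: 6.28
position: [507.8, 21.6, 207.6]
orientation: [-0.001, 0.165, 0.986, -0.0]
wrist_force: [0.1, -0.3, -1.1]
opening: 0.638
finger_force: 0.0
```

```bash
python3 - <<'E'
from st import *
print(np.degrees(np.arctan2(R[1,1],R[0,1])))
W=camera_model('wrist');im=camera('wrist')
print(blobs(im,(22,130,100),(34,255,255),20)[0],blobs(im,(0,150,60),(8,255,255),15)[0],proj(W,[[507,18,164],[468,22,90]]))
hsv=cv2.cvtColor(im,cv2.COLOR_RGB2HSV);save('w4',im)
E
```

```text
6.2833 pos [507.8  21.6 207.6] tx [-0.946  0.325  0.002] ty [ 0.325  0.946 -0.001] tz [-0.002  0.    -1.   ] F [ 0.1 -0.3 -1.1] 0.637666235371262 0.0 [-0.07 -0.    1.46 -0.    1.69 -1.31]
71.01809965425868
[([603.8, 59.4], [575, 18, 65, 73, 2460]), ([214.3, 194.2], [203, 176, 24, 38, 458])] [([400.0, 22.8], [379, 0, 43, 46, 1537]), ([625.5, 35.6], [607, 8, 33, 53, 1292]), ([381.3, 50.2], [366, 19, 47, 45, 514]), ([300.3, 195.5], [298, 187, 5, 17, 52])] [[308.33655316 258.31674607]
 [298.78392451 186.85021689]]
```

Request:
send_rows([
  {"rx": 0,"ry": 0,"rz": 0,"tx": -0.5,"ty": -3.5,"tz": -20,"gripper": 60},
  {"rx": 0,"ry": 0,"rz": 0,"tx": 0,"ty": 0,"tz": -20,"gripper": 60},
  {"rx": 0,"ry": 0,"rz": 0,"tx": 0,"ty": 0,"tz": -20,"gripper": 50},
  {"rx": 0,"ry": 0,"rz": 0,"tx": 0,"ty": 0,"tz": -6.5,"gripper": 40},
  {"rx": 0,"ry": 0,"rz": 0,"tx": 0,"ty": 0,"tz": 0,"gripper": 30},
  {"rx": 0,"ry": 0,"rz": 0,"tx": 0,"ty": 0,"tz": 0,"gripper": 20},
])

```text
time_s: 6.83
position: [508.2, 16.1, 142.6]
orientation: [0.0, 0.166, 0.986, 0.0]
wrist_force: [-0.4, -0.2, -0.0]
opening: 0.393
finger_force: 0.0
```

Request:
send_rows([
  {"rx": 0,"ry": 0,"rz": 0,"tx": 0,"ty": 0,"tz": 0,"gripper": 10},
  {"rx": 0,"ry": 0,"rz": 0,"tx": 0,"ty": 0,"tz": 0,"gripper": 8},
  {"rx": 0,"ry": 0,"rz": 0,"tx": 0,"ty": 0,"tz": 0,"gripper": 8},
  {"rx": 0,"ry": 0,"rz": 0,"tx": 0,"ty": 0,"tz": 0,"gripper": 8},
], newtons=20)

```text
time_s: 7.17
position: [509.1, 16.7, 143.4]
orientation: [0.002, 0.165, 0.986, 0.001]
wrist_force: [1.3, 1.5, 2.2]
opening: 0.147
finger_force: 19.9
```

```bash
cat > ptr.py <<'E'
from st import *
print('tool y deg',np.degrees(np.arctan2(R[1,1],R[0,1])).round(1),'T',np.round(s['ft_torque'],2))
yaw=np.radians(-5.5);ey=np.array([-np.sin(yaw),np.cos(yaw)])
W=camera_model('wrist');im=camera('wrist')
ye=[b for b in blobs(im,(20,120,80),(34,255,255),100)[0]]
re=blobs(im,(0,130,50),(8,255,255),10)[0]
for n,bl in (('yel',ye),('red',re)):
    for c,q in bl: print(n,c,q,onz(W,c,90)[:2].round(1),'s=',(onz(W,c,90)[:2]@ey).round(1))
S=camera('side');print('head side',blobs(S,(0,150,80),(8,255,255))[0][0])
E
python3 ptr.py
```

```text
7.1667 pos [509.1  16.7 143.4] tx [-0.945  0.326 -0.003] ty [0.326 0.945 0.002] tz [ 0.003  0.001 -1.   ] F [1.3 1.5 2.2] 0.14685306810836166 19.93035614490509 [-0.08  0.01  1.57  0.    1.55 -1.32]
tool y deg 71.0 T [ 0.25 -0.21 -0.09]
yel [193.8, 201.2] [179, 178, 32, 48, 795] [450.8 -45.4] s= -2.0
red [402.9, 24.5] [382, 0, 67, 42, 966] [393.8 111.8] s= 149.0
red [426.7, 6.2] [404, 0, 47, 16, 560] [388.5 128.1] s= 164.7
red [301.5, 204.5] [298, 193, 8, 24, 104] [475.6  19.8] s= 65.3
head side ([244.9, 189.7], [238, 183, 14, 14, 136])
```

Gripped at 13.8 mm, and the stop is still latched. Slide most of the way.

Request:
send_rows([
  {"rx": 0,"ry": 0,"rz": 0,"tx": -0.5,"ty": -5,"tz": 0,"gripper": 8},
  {"rx": 0,"ry": 0,"rz": 0,"tx": -1.3,"ty": -14,"tz": 0,"gripper": 8},
  {"rx": 0,"ry": 0,"rz": 0,"tx": -1.3,"ty": -14,"tz": 0,"gripper": 8},
  {"rx": 0,"ry": 0,"rz": 0,"tx": -1.3,"ty": -14,"tz": 0,"gripper": 8},
  {"rx": 0,"ry": 0,"rz": 0,"tx": -1.3,"ty": -14,"tz": 0,"gripper": 8},
  {"rx": 0,"ry": 0,"rz": 0,"tx": -0.5,"ty": -5,"tz": 0,"gripper": 8},
  {"rx": 0,"ry": 0,"rz": 0,"tx": 0,"ty": 0,"tz": 0,"gripper": 8},
  {"rx": 0,"ry": 0,"rz": 0,"tx": 0,"ty": 0,"tz": 0,"gripper": 8},
])

```text
time_s: 7.93
position: [502.6, -51.4, 143.4]
orientation: [0.002, 0.166, 0.986, -0.001]
wrist_force: [0.4, -1.4, 5.4]
opening: 0.145
finger_force: 19.9
```

```bash
cat >> ptr.py <<'E'
hsv=cv2.cvtColor(im,cv2.COLOR_RGB2HSV);mk=cv2.inRange(hsv,(0,130,50),(8,255,255))|cv2.inRange(hsv,(172,130,50),(180,255,255))
n,l,st_,c=cv2.connectedComponentsWithStats(mk)
for i in range(1,n):
    if 30<st_[i,4]<300 and abs(c[i][0]-300)<60:
        ys,xs=np.where(l==i)
        P=np.array([onz(W,(x,y),90)[:2] for x,y in zip(xs,ys)]);u=P@np.array([ey[1],-ey[0]])
        k=u<u.min()+5;t=P[k].mean(0);print('tip',t.round(1),'s',(t@ey).round(2),'xs width by row',[(int(r),int(xs[ys==r].min()),int(xs[ys==r].max())) for r in np.unique(ys)])
E
python3 ptr.py
```

```text
7.9333 pos [502.6 -51.4 143.4] tx [-0.945  0.327 -0.004] ty [ 0.327  0.945 -0.002] tz [ 0.003 -0.003 -1.   ] F [ 0.4 -1.4  5.4] 0.14452411462801382 19.938625395298004 [-0.21  0.01  1.58 -0.    1.55 -1.45]
tool y deg 70.9 T [-0.26 -0.25 -0.09]
yel [295.8, 174.9] [283, 152, 26, 50, 737] [450.1 -45.6] s= -2.2
yel [327.7, 422.3] [173, 412, 265, 17, 1657] [633.6 -85.7] s= -24.5
yel [454.7, 419.1] [433, 412, 45, 16, 267] [664.    7.4] s= 71.0
red [493.1, 9.4] [467, 0, 65, 22, 829] [395.8  97.2] s= 134.7
red [301.5, 205.1] [298, 194, 8, 23, 103] [469.4 -48.6] s= -3.4
head side ([244.9, 189.7], [238, 183, 14, 14, 136])
tip [464.5 -47.7] s -2.99 xs width by row [(194, 298, 301), (195, 298, 301), (196, 298, 302), (197, 298, 302), (198, 299, 302), (199, 299, 302), (200, 299, 303), (201, 299, 303), (202, 300, 303), (203, 300, 303), (204, 300, 304), (205, 301, 304), (206, 301, 304), (207, 301, 304), (208, 301, 305), (209, 301, 305), (210, 301, 304), (211, 300, 304), (212, 300, 304), (213, 300, 304), (214, 300, 304), (215, 299, 304), (216, 300, 301)]
```

The pointer is 0.8 mm past the clip. I turn 25° first with a small correction and check before the clamp bites.

Request:
send_rows([
  {"rx": 0,"ry": 0,"rz": -6,"tx": -0.1,"ty": 0.4,"tz": 0,"gripper": 8},
  {"rx": 0,"ry": 0,"rz": -6,"tx": -0.2,"ty": -0.1,"tz": 0,"gripper": 8},
  {"rx": 0,"ry": 0,"rz": -6,"tx": -0.2,"ty": -0.2,"tz": 0,"gripper": 8},
  {"rx": 0,"ry": 0,"rz": -6,"tx": -0.2,"ty": -0.2,"tz": 0,"gripper": 8},
  {"rx": 0,"ry": 0,"rz": 0,"tx": 0,"ty": 0,"tz": 0,"gripper": 8},
  {"rx": 0,"ry": 0,"rz": 0,"tx": 0,"ty": 0,"tz": 0,"gripper": 8},
])

```text
time_s: 8.53
position: [502.4, -50.8, 143.3]
orientation: [0.002, 0.366, 0.931, -0.0]
wrist_force: [2.7, -2.6, 6.0]
opening: 0.153
finger_force: 19.9
```

```bash
python3 ptr.py | cut -c1-230
```

```text
8.5333 pos [502.4 -50.8 143.3] tx [-0.733  0.68  -0.005] ty [0.68  0.733 0.001] tz [ 0.004 -0.003 -1.   ] F [ 2.7 -2.6  6. ] 0.15252990506073105 19.931369125843048 [-0.21  0.    1.58 -0.    1.55 -1.03]
tool y deg 47.1 T [-0.39 -0.63 -0.08]
yel [264.9, 189.9] [246, 169, 41, 46, 748] [450.1 -45.5] s= -2.2
red [281.6, 214.0] [275, 204, 13, 23, 104] [468.6 -48.6] s= -3.4
head side ([244.9, 189.7], [238, 183, 14, 14, 136])
tip [464.  -47.1] s -2.4 xs width by row [(204, 277, 278), (205, 275, 279), (206, 275, 280), (207, 276, 280), (208, 276, 281), (209, 277, 282), (210, 278, 283), (211, 279, 284), (212, 280, 285), (213, 281, 285), (214, 281, 286), (
```

Request:
send_rows([
  {"rx": 0,"ry": 0,"rz": -6,"tx": 0,"ty": -0.2,"tz": 0,"gripper": 8},
  {"rx": 0,"ry": 0,"rz": -6,"tx": 0,"ty": -0.2,"tz": 0,"gripper": 8},
  {"rx": 0,"ry": 0,"rz": -6,"tx": -0.1,"ty": -0.2,"tz": 0,"gripper": 8},
  {"rx": 0,"ry": 0,"rz": -6,"tx": -0.1,"ty": -0.2,"tz": 0,"gripper": 8},
  {"rx": 0,"ry": 0,"rz": -6,"tx": -0.1,"ty": -0.2,"tz": 0,"gripper": 8},
  {"rx": 0,"ry": 0,"rz": -5,"tx": -0.1,"ty": -0.2,"tz": 0,"gripper": 8},
  {"rx": 0,"ry": 0,"rz": 0,"tx": 0,"ty": 0,"tz": 0,"gripper": 8},
  {"rx": 0,"ry": 0,"rz": 0,"tx": 0,"ty": 0,"tz": 0,"gripper": 8},
])

```text
time_s: 9.3
position: [502.1, -51.1, 143.4]
orientation: [0.002, 0.628, 0.778, 0.001]
wrist_force: [3.4, -0.8, 5.8]
opening: 0.146
finger_force: 19.9
```

```bash
python3 ptr.py | cut -c1-230
```

```text
9.3 pos [502.1 -51.1 143.4] tx [-0.211  0.978 -0.002] ty [0.978 0.211 0.004] tz [ 0.004 -0.001 -1.   ] F [ 3.4 -0.8  5.8] 0.1463972128039198 19.932716488838196 [-0.21  0.    1.58  0.    1.55 -0.43]
tool y deg 12.2 T [-0.02 -0.56 -0.09]
yel [239.6, 228.6] [217, 216, 48, 28, 713] [450.2 -45.5] s= -2.1
yel [333.1, 422.1] [150, 411, 328, 18, 2250] [ 544.3 -180.2] s= -127.2
yel [117.4, 422.1] [76, 418, 75, 9, 268] [ 380.8 -218.3] s= -180.8
red [261.8, 236.4] [255, 233, 14, 8, 64] [465.5 -47.6] s= -2.7
red [265.4, 248.2] [264, 245, 3, 7, 11] [469.2 -55. ] s= -9.8
head side ([244.9, 189.6], [238, 183, 14, 14, 135])
tip [463.6 -47.4] s -2.75 xs width by row [(233, 256, 258), (234, 256, 262), (235, 256, 265), (236, 255, 268), (237, 256, 268), (238, 259, 268), (239, 264, 268), (240, 267, 268)]
```

Request:
send_rows([
  {"rx": 0,"ry": 0,"rz": -5,"tx": 0,"ty": 0,"tz": 0,"gripper": 8},
  {"rx": 0,"ry": 0,"rz": 0,"tx": 0,"ty": 0,"tz": 0,"gripper": 8},
  {"rx": 0,"ry": 0,"rz": 0,"tx": 0,"ty": 0,"tz": 0,"gripper": 8},
])

```text
time_s: 9.65
position: [502.0, -51.1, 143.4]
orientation: [0.002, 0.662, 0.75, 0.001]
wrist_force: [3.0, 0.6, 6.3]
opening: 0.148
finger_force: 19.9
```

```bash
python3 ptr.py | cut -c1-130 | grep -v side; python3 -c "
from h import *
save('w5',camera('wrist'))"
```

```text
9.65 pos [502.  -51.1 143.4] tx [-0.125  0.992 -0.001] ty [0.992 0.125 0.004] tz [ 0.004 -0.001 -1.   ] F [3.  0.6 6.3] 0.14780273
tool y deg 7.2 T [-0.02 -0.5  -0.08]
yel [238.1, 234.9] [216, 222, 48, 26, 704] [450.2 -45.4] s= -2.0
yel [347.3, 422.9] [197, 411, 281, 18, 1706] [ 543.7 -182.9] s= -129.9
yel [153.2, 422.5] [110, 418, 86, 10, 443] [ 395.  -202.9] s= -164.1
red [260.2, 240.8] [254, 238, 13, 7, 59] [465.  -47.6] s= -2.8
red [264.2, 252.8] [263, 250, 3, 6, 12] [468.4 -55.5] s= -10.3
tip [463.4 -47.5] s -2.85 xs width by row [(238, 255, 258), (239, 255, 263), (240, 254, 266), (241, 254, 266), (242, 255, 266), (2
```

View pics/w5.png

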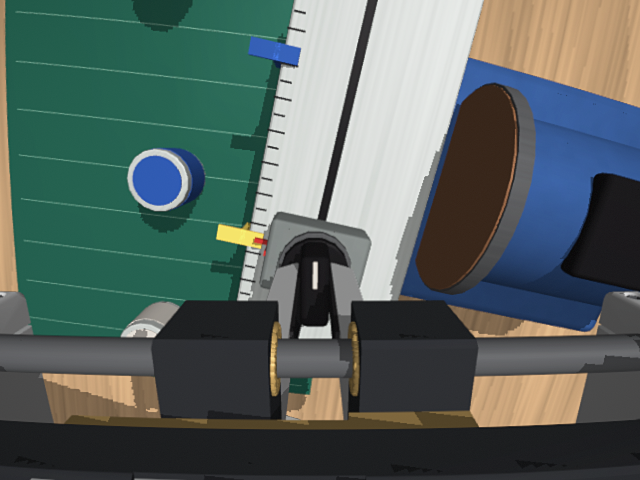

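The view shows the bar now along the slot at (315,275) and the pointer tip at (258,241) against the yellow clip at (240,235). I turn gently a little more to be sure it is tight, watching torque.

Request:
send_rows([
  {"rx": 0,"ry": 0,"rz": -3,"tx": 0,"ty": 0,"tz": 0,"gripper": 8},
  {"rx": 0,"ry": 0,"rz": 0,"tx": 0,"ty": 0,"tz": 0,"gripper": 8},
  {"rx": 0,"ry": 0,"rz": 0,"tx": 0,"ty": 0,"tz": 0,"gripper": 8},
])

```text
time_s: 10.05
position: [502.0, -51.1, 143.4]
orientation: [0.002, 0.681, 0.733, 0.001]
wrist_force: [2.6, 0.5, 4.9]
opening: 0.147
finger_force: 20.0
```

```bash
python3 -c "
from st import *
print(s['ft_torque'],s['joint_torque'],np.degrees(np.arctan2(R[1,1],R[0,1])))"
```

```text
10.05 pos [502.  -51.1 143.4] tx [-0.073  0.997 -0.001] ty [0.997 0.073 0.004] tz [ 0.004 -0.001 -1.   ] F [2.6 0.5 4.9] 0.14701755577337283 19.992630779743195 [-0.21  0.    1.58 -0.    1.55 -0.29]
[-0.13633008 -0.52936298  0.09893669] [ -0.14004889 -26.92608297 -25.5393666   -0.02760287   0.93970478
   0.13668747] 4.196184187629046
```

Request:
send_rows([
  {"rx": 0,"ry": 0,"rz": -4,"tx": 0,"ty": 0,"tz": 0,"gripper": 8},
  {"rx": 0,"ry": 0,"rz": 0,"tx": 0,"ty": 0,"tz": 0,"gripper": 8},
  {"rx": 0,"ry": 0,"rz": 0,"tx": 0,"ty": 0,"tz": 0,"gripper": 8},
])

```text
time_s: 10.3
position: [502.0, -50.8, 143.4]
orientation: [0.001, 0.706, 0.709, 0.001]
wrist_force: [3.3, 0.6, 5.2]
opening: 0.156
finger_force: 20.8
```

```bash
python3 -c "
from st import *
print(s['ft_torque'],s['joint_torque'],np.degrees(np.arctan2(R[1,1],R[0,1])))"
```

```text
10.3 pos [502.  -50.8 143.4] tx [-0.004  1.    -0.001] ty [1.    0.004 0.004] tz [ 0.004 -0.    -1.   ] F [3.3 0.6 5.2] 0.15559972652429074 20.75699423541664 [-0.21  0.    1.58  0.    1.55 -0.22]
[ 0.04435811 -0.53577243  0.44253285] [ -0.75524976 -26.88901842 -25.59803724  -0.20254362   0.89193301
   0.47676869] 0.2562291058066813
```

Hard stop reached (torque jumped to 0.44 N m). I relax 4°, open partly because the disc is near, and lift.

Request:
send_rows([
  {"rx": 0,"ry": 0,"rz": 4,"tx": 0,"ty": 0,"tz": 0,"gripper": 8},
  {"rx": 0,"ry": 0,"rz": 0,"tx": 0,"ty": 0,"tz": 0,"gripper": 30},
  {"rx": 0,"ry": 0,"rz": 0,"tx": 0,"ty": 0,"tz": 0,"gripper": 30},
  {"rx": 0,"ry": 0,"rz": 0,"tx": 0,"ty": 0,"tz": 0,"gripper": 30},
  {"rx": 0,"ry": 0,"rz": 0,"tx": 0,"ty": 0,"tz": 15,"gripper": 30},
  {"rx": 0,"ry": 0,"rz": 0,"tx": 0,"ty": 0,"tz": 35,"gripper": 30},
  {"rx": 0,"ry": 0,"rz": 0,"tx": 0,"ty": 0,"tz": 35,"gripper": 60},
  {"rx": 0,"ry": 0,"rz": 0,"tx": -10,"ty": -35,"tz": 20,"gripper": 94},
])

```text
time_s: 10.97
position: [491.9, -82.0, 249.7]
orientation: [0.0, 0.679, 0.734, 0.002]
wrist_force: [0.2, -0.8, 0.4]
opening: 0.43
finger_force: 0.0
```

Request:
send_rows([
  {"rx": 0,"ry": 0,"rz": 0,"tx": -5,"ty": -35,"tz": 5,"gripper": 94},
  {"rx": 0,"ry": 0,"rz": 0,"tx": 0,"ty": -20,"tz": 0,"gripper": 94},
  {"rx": 0,"ry": 0,"rz": 0,"tx": 0,"ty": 0,"tz": 0,"gripper": 94},
  {"rx": 0,"ry": 0,"rz": 0,"tx": 0,"ty": 0,"tz": 0,"gripper": 94},
])

```text
time_s: 11.3
position: [485.0, -141.2, 250.8]
orientation: [-0.001, 0.683, 0.731, -0.0]
wrist_force: [0.4, -0.1, -0.8]
opening: 0.707
finger_force: 0.0
```

```bash
python3 ptr.py | cut -c1-130; python3 -c "
from h import *
im=camera('wrist');np.save('w6',im)
hsv=cv2.cvtColor(im,cv2.COLOR_RGB2HSV)
W=camera_model('wrist');u,v=proj(W,[[500,-51,164]])[0].astype(int);print(u,v)
g=((hsv[:,:,2]>150)).astype(np.uint8);b=(hsv[:,:,2]<60).astype(np.uint8)
n,l,s,c=cv2.connectedComponentsWithStats(g)
for i in range(1,n):
    if 15<s[i,4]<250 and abs(c[i][0]-u)<40 and abs(c[i][1]-v)<40:
        ys,xs=np.where(l==i);r=cv2.minAreaRect(np.c_[xs,ys].astype(np.float32));print(s[i],r)
        bp=cv2.fitLine(np.c_[xs,ys].astype(np.float32),2,0,.01,.01).ravel();p=onz(W,bp[2:]+8*bp[:2],164)-onz(W,bp[2:]-8*bp[:2],164);print('line dir',np.degrees(np.arctan2(p[1],p[0])))
"
```

```text
11.3 pos [ 485.  -141.2  250.8] tx [-0.068  0.998  0.002] ty [ 0.998  0.068 -0.002] tz [-0.002  0.002 -1.   ] F [ 0.4 -0.1 -0.8] 0
tool y deg 3.9 T [0.   0.02 0.01]
yel [283.9, 114.7] [269, 107, 34, 16, 373] [449.9 -45.7] s= -2.3
yel [142.6, 359.3] [135, 343, 13, 33, 115] [ 310.4 -304. ] s= -272.9
red [302.1, 116.5] [297, 114, 11, 5, 34] [466.3 -46.2] s= -1.2
head side ([244.9, 189.7], [238, 183, 14, 14, 137])
tip [464.  -46.3] s -1.62 xs width by row [(114, 307, 307), (115, 297, 307), (116, 297, 307), (117, 297, 306), (118, 300, 306)]
345 120
[346  95   3  20  58] ((347.0, 104.5), (19.0, 2.0), 90.0)
line dir -84.90756890056502
```

Clamp ≈ 1.38 rad, pointer within 1 mm, stop still latched. Now to the stop: back over the head, tilted, gripper open.

Request:
send_rows([
  {"rx": 0,"ry": 0,"rz": -4,"tx": -5,"ty": 38,"tz": 0,"gripper": 94},
  {"rx": 0,"ry": 0,"rz": 0,"tx": -5,"ty": 40,"tz": 0,"gripper": 94},
  {"rx": 0,"ry": 0,"rz": 0,"tx": -5,"ty": 40,"tz": 0,"gripper": 94},
  {"rx": 0,"ry": 0,"rz": 0,"tx": -5,"ty": 40,"tz": 0,"gripper": 94},
  {"rx": 0,"ry": 0,"rz": 0,"tx": -5,"ty": 40,"tz": 0,"gripper": 94},
  {"rx": 0,"ry": 0,"rz": 0,"tx": -5,"ty": 40,"tz": 0,"gripper": 94},
  {"rx": 0,"ry": 0,"rz": 0,"tx": -5,"ty": 40,"tz": 0,"gripper": 94},
  {"rx": 0,"ry": 0,"rz": 0,"tx": -5,"ty": 40,"tz": 0,"gripper": 94},
])

```text
time_s: 12.12
position: [444.1, 180.1, 251.8]
orientation: [-0.0, 0.706, 0.708, -0.0]
wrist_force: [0.9, -0.3, 0.0]
opening: 1.002
finger_force: 0.0
```

Request:
send_rows([
  {"rx": 0,"ry": -6,"rz": 0,"tx": -5,"ty": 38,"tz": 0,"gripper": 94},
  {"rx": 0,"ry": -6,"rz": 0,"tx": -5,"ty": 38,"tz": -10,"gripper": 94},
  {"rx": 0,"ry": -6,"rz": 0,"tx": -5,"ty": 38,"tz": -20,"gripper": 94},
  {"rx": 0,"ry": -6,"rz": 0,"tx": -5,"ty": 15,"tz": -20,"gripper": 94},
  {"rx": 0,"ry": 0,"rz": 0,"tx": -2,"ty": 0,"tz": -30,"gripper": 94},
  {"rx": 0,"ry": 0,"rz": 0,"tx": 0,"ty": 0,"tz": -25,"gripper": 94},
  {"rx": 0,"ry": 0,"rz": 0,"tx": 0,"ty": 0,"tz": 0,"gripper": 94},
  {"rx": 0,"ry": 0,"rz": 0,"tx": 0,"ty": 0,"tz": 0,"gripper": 94},
])

```text
time_s: 12.78
position: [422.2, 304.9, 146.1]
orientation: [0.147, 0.691, 0.693, 0.145]
wrist_force: [-0.8, 0.5, 0.7]
opening: 1.002
finger_force: 0.0
```

```bash
python3 - <<'E'
from st import *
W=camera_model('wrist');im=camera('wrist');print([b for b in blobs(im,(0,150,60),(8,255,255),200)[0]])
L=np.array([436.2,306,109.5]);print('expected head centre px',proj(W,[L,L-10*np.array([-.408,0,.913])]))
g=np.array([447.2,306,84.9]);print('to go',g-np.array(s['position']))
E
```

```text
12.7833 pos [422.2 304.9 146.1] tx [-0.002  1.    -0.002] ty [0.915 0.003 0.404] tz [ 0.404 -0.001 -0.915] F [-0.8  0.5  0.7] 1.0016376185753844 0.0 [ 0.69 -0.19  1.81 -0.28  1.2   0.75]
[([310.5, 253.2], [281, 224, 60, 60, 2582]), ([186.5, 395.3], [171, 378, 37, 50, 795]), ([207.3, 420.4], [183, 410, 45, 19, 626])]
expected head centre px [[312.61755888 257.16930002]
 [312.76029703 252.6941186 ]]
to go [ 24.98756499   1.08035559 -61.18717085]
```

Request:
send_rows([
  {"rx": 0,"ry": 0,"rz": 0,"tx": 4,"ty": 1,"tz": -10,"gripper": 94},
  {"rx": 0,"ry": 0,"rz": 0,"tx": 4.5,"ty": 0,"tz": -11,"gripper": 94},
  {"rx": 0,"ry": 0,"rz": 0,"tx": 4.5,"ty": 0,"tz": -11,"gripper": 94},
  {"rx": 0,"ry": 0,"rz": 0,"tx": 4.5,"ty": 0,"tz": -11,"gripper": 94},
  {"rx": 0,"ry": 0,"rz": 0,"tx": 4.5,"ty": 0,"tz": -10,"gripper": 94},
  {"rx": 0,"ry": 0,"rz": 0,"tx": 2,"ty": 0,"tz": -6,"gripper": 80},
  {"rx": 0,"ry": 0,"rz": 0,"tx": 0,"ty": 0,"tz": 0,"gripper": 70},
])

```text
time_s: 13.42
position: [448.3, 305.1, 87.6]
orientation: [0.147, 0.692, 0.691, 0.146]
wrist_force: [0.2, -0.4, -0.2]
opening: 0.898
finger_force: 0.0
```

Request:
send_rows([
  {"rx": 0,"ry": 0,"rz": 0,"tx": -2,"ty": 0.5,"tz": -1.5,"gripper": 60},
  {"rx": 0,"ry": 0,"rz": 0,"tx": 0,"ty": 0,"tz": 0,"gripper": 50},
  {"rx": 0,"ry": 0,"rz": 0,"tx": 0,"ty": 0,"tz": 0,"gripper": 42},
  {"rx": 0,"ry": 0,"rz": 0,"tx": 0,"ty": 0,"tz": 0,"gripper": 36},
  {"rx": 0,"ry": 0,"rz": 0,"tx": 0,"ty": 0,"tz": 0,"gripper": 32},
  {"rx": 0,"ry": 0,"rz": 0,"tx": 0,"ty": 0,"tz": 0,"gripper": 32},
  {"rx": 0,"ry": 0,"rz": 0,"tx": 0,"ty": 0,"tz": 0,"gripper": 32},
], newtons=15)

```text
time_s: 14.0
position: [445.7, 306.5, 87.4]
orientation: [0.147, 0.692, 0.692, 0.147]
wrist_force: [0.0, 0.3, 0.6]
opening: 0.415
finger_force: 15.0
```

Gripped at 39 mm. Turning clockwise about the tool axis.

Request:
send_rows([
  {"rx": 2.45,"ry": 0,"rz": -5.5,"tx": 0,"ty": 0,"tz": 0,"gripper": 32},
  {"rx": 2.45,"ry": 0,"rz": -5.5,"tx": 0,"ty": 0,"tz": 0,"gripper": 32},
  {"rx": 2.45,"ry": 0,"rz": -5.5,"tx": 0,"ty": 0,"tz": 0,"gripper": 32},
  {"rx": 2.45,"ry": 0,"rz": -5.5,"tx": 0,"ty": 0,"tz": 0,"gripper": 32},
  {"rx": 2.45,"ry": 0,"rz": -5.5,"tx": 0,"ty": 0,"tz": 0,"gripper": 32},
  {"rx": 2.45,"ry": 0,"rz": -5.5,"tx": 0,"ty": 0,"tz": 0,"gripper": 32},
  {"rx": 2.45,"ry": 0,"rz": -5.5,"tx": 0,"ty": 0,"tz": 0,"gripper": 32},
  {"rx": 0,"ry": 0,"rz": 0,"tx": 0,"ty": 0,"tz": 0,"gripper": 32},
])

```text
time_s: 14.67
position: [446.3, 306.1, 88.3]
orientation: [0.085, 0.894, 0.396, 0.191]
wrist_force: [-2.4, -1.6, 3.6]
opening: 0.419
finger_force: 15.0
```

```bash
python3 - <<'E'
from st import *
print(s['ft_torque'])
im=camera('side');print(blobs(im,(0,150,80),(8,255,255))[0][:2])
E
```

```text
14.6667 pos [446.3 306.1  88.3] tx [0.614 0.74  0.274] ty [ 0.676 -0.672  0.302] tz [ 0.408 -0.    -0.913] F [-2.4 -1.6  3.6] 0.41912679671532044 15.001854335423559 [ 0.66 -0.1   1.86 -0.29  1.06  1.5 ]
[-0.35911205  0.19411083 -0.1117144 ]
[([243.8, 190.5], [238, 183, 14, 14, 112]), ([168.6, 205.8], [162, 199, 14, 14, 146])]
```

Request:
send_rows([
  {"rx": 0,"ry": 0,"rz": 0,"tx": 0,"ty": 0,"tz": 0,"gripper": 70},
  {"rx": 0,"ry": 0,"rz": 0,"tx": 0,"ty": 0,"tz": 0,"gripper": 70},
  {"rx": 0,"ry": 0,"rz": 0,"tx": 0,"ty": 0,"tz": 0,"gripper": 70},
  {"rx": 0,"ry": 0,"rz": 0,"tx": 0,"ty": 0,"tz": 0,"gripper": 70},
  {"rx": 0,"ry": 0,"rz": 0,"tx": -6,"ty": 0,"tz": 14,"gripper": 70},
  {"rx": 0,"ry": 0,"rz": 0,"tx": -12,"ty": 0,"tz": 27,"gripper": 70},
  {"rx": 0,"ry": 0,"rz": 0,"tx": -12,"ty": 0,"tz": 27,"gripper": 70},
  {"rx": 0,"ry": 0,"rz": 0,"tx": -12,"ty": 0,"tz": 27,"gripper": 70},
])

```text
time_s: 15.38
position: [403.1, 306.0, 182.4]
orientation: [0.084, 0.894, 0.397, 0.189]
wrist_force: [-0.8, 0.9, 0.6]
opening: 0.746
finger_force: 0.0
```

```bash
python3 - <<'E'
from st import *
im=camera('side');save('s9',cv2.resize(im[150:300,210:430],None,fx=3.6,fy=3.6,interpolation=cv2.INTER_CUBIC))
print(blobs(im,(0,150,80),(8,255,255))[0][:2],blobs(camera('scene'),(0,150,80),(8,255,255))[0])
E
```

```text
15.3833 pos [403.1 306.  182.4] tx [0.613 0.742 0.271] ty [ 0.678 -0.671  0.301] tz [ 0.405 -0.001 -0.914] F [-0.8  0.9  0.6] 0.746215207980564 0.0 [ 0.72 -0.23  1.78 -0.28  1.29  1.5 ]
[([243.2, 187.9], [237, 181, 13, 14, 138]), ([168.6, 205.8], [161, 199, 15, 14, 147])] [([200.8, 223.8], [199, 211, 4, 26, 39]), ([447.9, 237.9], [442, 234, 13, 9, 76]), ([368.6, 246.1], [364, 243, 10, 7, 57]), ([368.0, 255.7], [361, 250, 15, 11, 105]), ([401.4, 262.4], [396, 258, 12, 10, 84])]
```

View pics/s9.png

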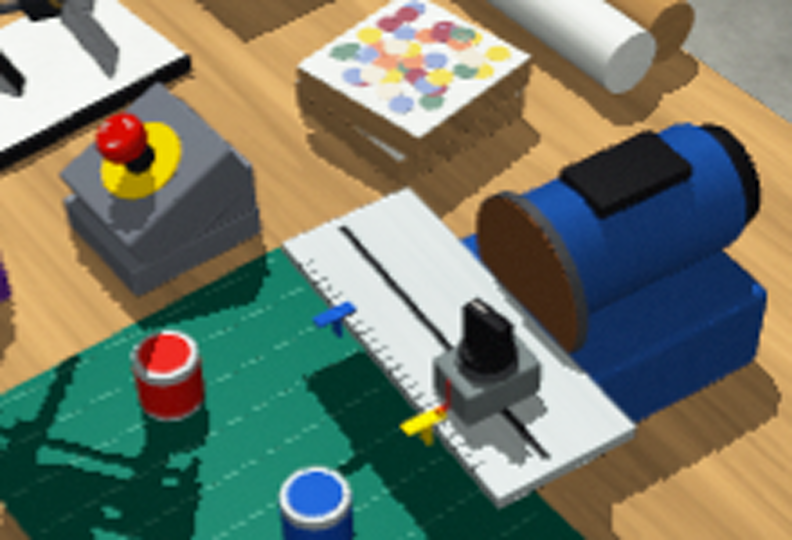

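The head is out again at its original pixel, (243.2,187.9) in the side view. The pointer is at the yellow clip, the knob is turned, and the tins have not moved. Handing in.

```bash
python3 -c "
from bench import env
print(env.hand_in())"
```

```text
the job is handed in; nothing more can be done
None
```

I handed the job in after about 15 s of robot time, and hand-in returned no verdict: the camera shows the stop latched throughout, then back out, and the pointer within about 1 mm of the yellow clip; the clamp knob was turned to its hard stop (about 1.38 rad).

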